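# Reset the router lift: stop, bottom out, up two turns, hold

## Task

Knock the table router off by pressing its red stop paddle all the way down, and let it spring back up. Then take the lift handwheel by its black turning handle, wind the bit down (anticlockwise seen from above) until the lift comes up against its bottom stop, and wind it back up clockwise by exactly two full turns. Finish with the handle still gripped between the fingers and the wheel standing still, so the height cannot creep while I tighten the lock, and leave everything else on the bench where it lies.

Things in the scene. Friction and masses are not known exactly. Their poses are not given: they have to be found in the camera images.
- paddle_press (a point): where to press: middle of the ribbed top face near the free end of the red stop paddle (60 x 112 mm) on a yellow switch box (124 x 74 x 40 mm, fixed to the bench). The paddle's hinge lies level across the box's far end, 85 mm on, 50 mm above the bench. At rest this point is about 70 mm above the bench; pressed straight down it sinks about 17 mm to the stop. It moves with the paddle
- stop_paddle (a joint): paddle angle, rad: 0 = sprung up (at rest), 0.2 = pressed down to its stop. Needs about 4 N at the ribbed end to start moving and 7 N at the stop; springs back when let go
- crank_handle: black turning handle on the grey lift handwheel: an upright barrel, 24 mm diameter, 58 mm tall, spinning freely on its pin, so a gripper need not turn with the wheel. Origin at its centre, 100 mm above the bench, z up. Its centre runs on a circle of radius 50 mm about wheel_axis. Below it the wheel: 125 mm across, rim top 65 mm, hub top 79 mm above the bench
- wheel_axis (a point): point on the upright axis of the lift handwheel, at the height of the handle's centre (100 mm above the bench); it stays put
- lift_wheel (a joint): turn of the handwheel, rad: 0 = bottom stop; grows as the wheel turns clockwise seen from above, 6.283 a turn, top stop at 31.4 (five turns). Each turn raises the bit 4 mm. Stiff screw: about 2.5 N at the handle turns it, and it stays where it is left
- router_top: the grey router table board (440 x 380 x 22 mm, fixed) with aluminium insert plate, red ring round the bit, and a fence 102 mm high above the bench across its far half; origin at the centre of its underside, x away from the robot when yaw is 0. The wheel axis stands 100 mm nearer (-x) and 70 mm left (+y) of the origin in this frame
- charger: black battery charger with a battery, 130 x 85 x 85 mm, loose bystander; origin under its centre
- collet_wrench: steel collet wrench, 150 mm long, lying on the right of the router board, loose bystander; origin under its middle
- setup_bar: brass set-up bar 64 x 13 x 13 mm lying on the insert plate right of the wheel, loose bystander; origin under its centre
- push_block: yellow push block with a bow handle, 200 x 75 x 80 mm, loose bystander; origin under its centre
- bit_block: wooden block with four router bits, 75 x 110 x 72 mm, loose bystander; origin under its centre
- dust_brush: bench brush, 240 mm long, loose bystander; origin under its middle
- tape_roll: roll of blue masking tape lying flat, 100 mm across, 24 mm tall, loose bystander; origin under its centre
Things that resemble listed ones, but are neither listed nor needed, are in the scene too. What is shaped like the part that bears paddle_press but purple is not meant.

How it is judged:
On the way, in this order (a step that is already met when the one before it is completed fails the run):
1. the stop paddle is pressed down to its stop (value of joint stop_paddle above 0.18 rad), for 0.1 s.
2. the paddle has sprung back up and the lift is wound down against its bottom stop (value of joint lift_wheel below 0.1 rad and value of joint stop_paddle below 0.04 rad), for 0.1 s.
At the end, for the whole second after the job is handed in: the handwheel stands still two turns (12.57 rad, within 0.3 rad or 17 degrees) above its bottom stop, the handle is gripped between the fingers with more than 3 N (the middle of the grip within 15 mm of the handle's axis, seen from above), and the paddle is up (value of joint lift_wheel between 12.266 and 12.866 rad and velocity of joint lift_wheel between -0.1 and 0.1 rad/s and value of joint stop_paddle below 0.04 rad and contact force between the fingers and crank_handle above 3 N and horizontal distance between the grasp point and crank_handle below 0.015 m); the arm keeps its last pose, push and grip.
It fails at once if a bystander is shoved more than 20 mm (distance of any of charger, collet_wrench, setup_bar, push_block, bit_block, dust_brush, tape_roll from where it was at the start of the episode above 0.02 m).
It also fails if it takes over 72 s, if anything falls off the work surface, if the arm or the gripper's body presses on something with over 40 N, if the wrist force passes 120 N, or if a joint passes its speed limit or range.

## Robot

A 6-joint arm with a two-finger parallel gripper is mounted at the origin on the work surface. World frame = base frame: x ahead of the robot, y to its left, z up, the work surface at z = 0. Lengths are in m, angles in rad, forces in N, time in s.
With the tool pointing down it reaches from about 0.3 to 0.775 m from the base axis. Payload 14.6 kg.
Tool frame: the origin (TCP) lies midway between the tips of the shut fingers; the grasp point (between the pads) lies 19 mm behind it (ctrl.pinch_z is the distance from the TCP to the grasp point, in m); z points along the fingers, y is the line along which they close (so a half turn about z gives the same grasp; the last joint's range is limited). The gripper opens to 94 mm and grips with 3 to 60 N. Pads are 16 mm wide; open, the fingers measure 119 mm over their backs; the gripper's body (75 mm by 177 mm) begins 78 mm behind the grasp point.
Start: joints at [-1.275, 0.3, 1.521, -0, 1.321, -0.067], TCP at [0.195, -0.514, 0.205] pointing down, gripper open.
Joint ranges: [-3.03, 3.03], [-0.79, 2.21], [0.23, 2.52], [-1.04, 4.18], [0, 3.07], [-2.55, 2.55]. Speed limits (rad/s): [2.22, 2.22, 2.57, 3.14, 3.14, 3.14].

## Interface

Orientations are given as [roll, pitch, yaw] about the fixed x, y, z axes, in that order (R = Rz(yaw) Ry(pitch) Rx(roll)).
In Python, from station import ctrl gives the robot as it stands.
- The arm moves only by the tool jog_arm, never from a script. Its argument "motion" is a list of rows, each a list of 7 numbers: the shift along the tool's x, y, z in m, then the turn, a rotation vector about the tool's x, y, z in rad, then the opening, from -1 (shut) to 1 (fully open). In form: [[tx, ty, tz, rx, ry, rz, gripper], ...]. A call has 1 to 5 rows; each row shifts and turns the commanded pose from where the row before left it, along the tool's axes as they then stand; what a row does not reach is not made up. A row lasts 1/10 s, in which the tool goes at most 50 mm and 8.59 degrees, less where a joint would pass 70% of its speed; a pose out of reach is approached as far as the arm can. A call is refused whole if a number of a shift passes 0.05 or a number of a turn 0.15, either way. A call with a gripper value outside its range is refused whole. The fingers move at their own pace and stop on an object; "squeeze" is the grip in N (left out, the last holds). Time passes only in rows, so rows that do not move let the fingers close. It gives the time, the measured TCP pose, the force, the opening and the grip force at its end, in the units of the state.
- ctrl.get_obs(): the state, without advancing time (a new reading comes with each control period).
- ctrl.camera(name): name is "side" or "top" or "wrist"; returns the picture (384x512x3 uint8, red, green, blue); there is no depth.
- ctrl.camera_model(name): a dict with "intrinsics" (3x3 intrinsics, pixels), "k1" (the pictures are not rectified: a ray, as slopes to the right and down, at radius r is drawn at 1 + k1 r^2 times it, then the intrinsics apply), "rvec" (rotation vector, rad) and "tvec" (3), from world to camera coordinates, as OpenCV has them. Camera axes: x right, y down, z forward; pixel columns grow to the right and rows downward; lengths in m; the calibration is good to about 2 mm. A picture is of the moment at which its call begins: read the wrist's pose just before it. camera_model takes no time and is no camera call; for the wrist camera it gives the pose at the moment of the call.
- ctrl.hand_in(): hands the job in; it is judged then, once.
The state is a dict: "time_s": time; "qpos": joint angles; "joint_vel": joint speeds; "tau": joint torques, N m; "ee_pos": TCP position; "eef_rot": TCP orientation; "force": force on the tool from outside, world axes, zero at the start; "moment": the same for the moment, N m; "grip_width": finger opening in m; "grip_force": force on a finger pad.
Only numpy, scipy, OpenCV 4.12 (cv2) and the standard library are available. Lean on these libraries where they do the work, as an engineer would, in place of code of your own. Each camera call takes 0.05 s, during which the arm holds its last target. There are 200 camera calls.

## Working session

There is one attempt and no reset: what is moved stays moved. The work goes in short steps, Python scripts to look and compute and a tool call to move; the robot and the scene stay as the last step left them, time stands still between calls to the robot, and variables do not carry over. Pictures are saved under pics/ and viewed, at most 10 in all, crops included, and the job is handed in when it is done.

Besides the shell and the picture viewer there is one more tool, called after "Call:" in YAML: its name, and indented under it one key for each argument. jog_arm: Moves the arm, as the interface text tells. Its arguments: {"type":"object","properties":{"motion":{"type":"array"},"squeeze":{"type":"number"}},"required":["motion"]}

```bash
ls; mkdir -p pics
cat > h.py <<'E'
import numpy as np, cv2
from station import ctrl
def save(n,f): 
    im=ctrl.camera(n); cv2.imwrite(f,im[:,:,::-1]); return im
def ray(m,px):
    K=np.array(m["intrinsics"]);d=np.linalg.inv(K)@np.array([px[0],px[1],1.]);s=d[:2]/d[2]
    u=s.copy()
    for _ in range(20): u=s/(1+m["k1"]*(u@u))
    R=cv2.Rodrigues(np.array(m["rvec"],float))[0];t=np.array(m["tvec"],float)
    v=R.T@np.array([u[0],u[1],1.]); return -R.T@t, v/np.linalg.norm(v)
def onz(m,px,z):
    c,v=ray(m,px); return c+v*(z-c[2])/v[2]
def tri(rs):
    A=np.zeros((3,3));b=np.zeros(3)
    for c,v in rs:
        P=np.eye(3)-np.outer(v,v);A+=P;b+=P@c
    x=np.linalg.solve(A,b); return x,[np.linalg.norm((np.eye(3)-np.outer(v,v))@(x-c)) for c,v in rs]
E
python3 - <<'E'
from h import *
a=save("top","pics/top.png");b=save("side","pics/side.png")
np.savez("models.npz",**{n:np.array([0]) for n in "a"})
for n in("top","side"): print(n,ctrl.camera_model(n))
cv2.imwrite("pics/both.png",cv2.resize(np.vstack([a,b])[:,:,::-1],(400*1,600)))
print(ctrl.get_obs())
E
```

```text
pics
top {'intrinsics': array([[452.38974996,   0.        , 250.38078418],
       [  0.        , 452.38974996, 196.49466343],
       [  0.        ,   0.        ,   1.        ]]), 'k1': -0.17386659012291414, 'rvec': array([ 2.16603141, -2.18060628,  0.04747265]), 'tvec': array([0.01423036, 0.41765693, 1.51466253])}
side {'intrinsics': array([[431.50733149,   0.        , 256.59599831],
       [  0.        , 431.50733149, 196.68525705],
       [  0.        ,   0.        ,   1.        ]]), 'k1': 0.013446380405240052, 'rvec': array([ 2.42252538, -0.44730802,  0.15001057]), 'tvec': array([-0.3985986 ,  0.15383597,  1.41151273])}
{'time_s': 0.1, 'qpos': array([-1.27461744e+00,  3.00410383e-01,  1.52148403e+00,  3.46351479e-05,
        1.32068510e+00, -6.65645713e-02]), 'joint_vel': array([ 0.00049589, -0.00179686, -0.00061041,  0.00042099, -0.00126889,
       -0.00116213]), 'tau': array([-1.11083114e-03, -5.32646763e+01, -3.53282797e+01,  7.08971894e-02,
        2.35205231e-02, -4.72762360e-05]), 'ee_pos': array([ 0.19512286, -0.5139929 ,  0.20496068]), 'eef_rot': array([-3.14061021e+00, -9.91163399e-05,  3.62734825e-01]), 'force': array([-0.01380583, -0.20749001, -0.26752262]), 'moment': array([-0.02655505, -0.00581591, -0.07785548]), 'grip_force': 0.0, 'grip_width': 0.0940310024680152}
```

View pics/top.png

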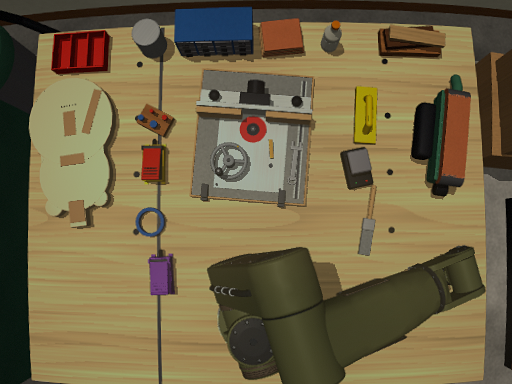

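View pics/side.png

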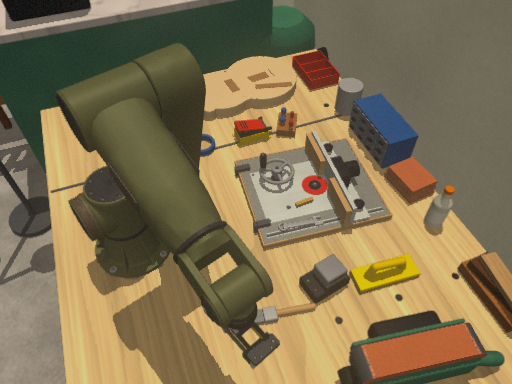

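The top view shows the red paddle on its yellow box at about (152,163), and at (250,130) in side. The wheel is at (230,162) in top and (276,175) in side, with the black handle at about (263,160) in side.

Things that could be mistaken for them in top:
- **Paddle:** the purple decoy (161,275), the red crate (81,52), the brick (281,37), and the red ring (253,129).
- **Handle:** the black fence knobs (214,95) and (297,101), and the clamps (205,192) and (293,197).

I choose the red paddle with yellow base and the barrel on the wheel, and check both in one crop.

Run:
```python
from h import *
a=cv2.imread("pics/top.png");b=cv2.imread("pics/side.png")
A=cv2.resize(a[130:210,130:260],None,fx=6,fy=6,interpolation=cv2.INTER_CUBIC)[:,:780]
B=cv2.resize(b[105:205,220:350],None,fx=6,fy=6,interpolation=cv2.INTER_CUBIC)
cv2.imwrite("pics/c1.png",A);cv2.imwrite("pics/c2.png",B)
mt,ms=ctrl.camera_model("top"),ctrl.camera_model("side")
for n,im in(("top",a),("side",b)):
    hsv=cv2.cvtColor(im,cv2.COLOR_BGR2HSV)
    m=(((hsv[...,0]<6)|(hsv[...,0]>174))&(hsv[...,1]>180)&(hsv[...,2]>60)).astype(np.uint8)
    k,l,s,c=cv2.connectedComponentsWithStats(m)
    for i in range(1,k):
        if s[i,4]>40: print(n,s[i],c[i], cv2.minAreaRect(np.argwhere(l==i)[:,::-1].astype(np.float32)))
```

```text
top [  51   30   54   40 1318] [80.08573596 51.34901366] ((77.51751708984375, 49.780155181884766), (36.428916931152344, 55.32954406738281), 86.42366790771484)
top [240 117  26  25 373] [252.53351206 129.14477212] ((252.5, 129.0), (24.0, 25.0), 90.0)
top [142 148  19  32 500] [150.846 163.428] ((150.68678283691406, 163.51168823242188), (17.154029846191406, 32.00006103515625), 3.5763344764709473)
side [294  50  45  35 538] [315.88289963  66.39033457] ((317.24462890625, 67.28981018066406), (46.135040283203125, 26.552268981933594), 52.69605255126953)
side [235 119  30  12 227] [249.95594714 124.74008811] ((249.5164031982422, 124.68034362792969), (9.777859687805176, 28.42822265625), 84.80557250976562)
side [303 176  24  19 248] [314.43145161 185.16129032] ((314.5, 185.0), (18.0, 23.0), 90.0)
```

View pics/c1.png

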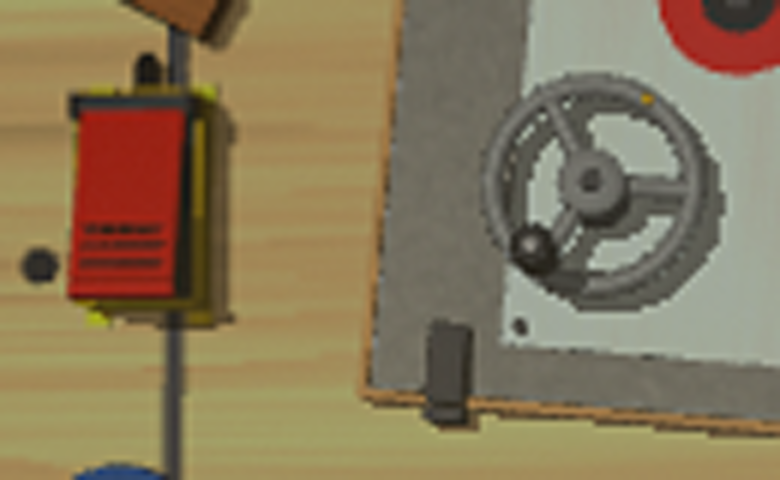

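View pics/c2.png

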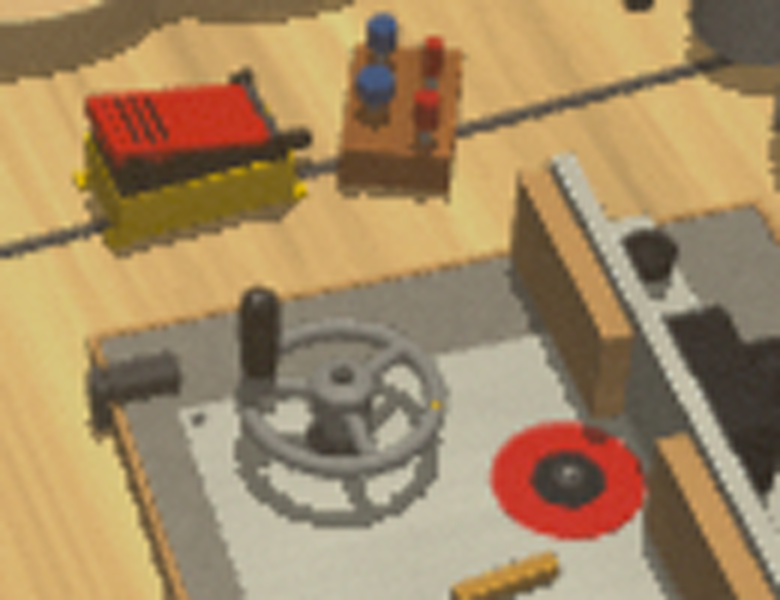

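The choice holds up: the red paddle's ribs are at top (150,171) and side (243,125). The handle's top is at top (218.5,170) and side (263,154), and the hub is at top (228.5,160) and side (277,167.5).

Run:
```python
from h import *
mt,ms=ctrl.camera_model("top"),ctrl.camera_model("side")
f=lambda p,o:((p[0]+.5)/6-.5+o[0],(p[1]+.5)/6-.5+o[1])
T=(130,130);S=(220,105)
for n,a,b in [("ribs",(121,246),(140,120)),("hub",(592,181),(342,376)),("handletop",(533,243),(260,294)),("palFarMid",(132,108),(226,92+10))]:
    x,e=tri([ray(mt,f(a,T)),ray(ms,f(b,S))]); print(n,x.round(4),np.round(e,4))
print("ribs z70",onz(mt,f((121,246),T),.07),onz(ms,f((140,120),S),.07))
print("hub z79",onz(mt,f((592,181),T),.079),onz(ms,f((342,376),S),.079))
print("handle z129",onz(mt,f((533,240),T),.129),onz(ms,f((260,294),S),.129))
for p in[(78,110),(185,110),(70,297),(170,297)]: print("pad",p,onz(mt,f(p,T),.07))
for p in[(390,0),(365,400)]: print("board edge",onz(mt,f(p,T),.022))
o=ctrl.get_obs();print(o["ee_pos"],o["eef_rot"])
```

```text
ribs [0.5018 0.3441 0.07  ] [0.0009 0.0009]
hub [0.5336 0.0816 0.0782] [0.0006 0.0006]
handletop [0.4923 0.1082 0.136 ] [0.0007 0.0007]
palFarMid [0.5703 0.3419 0.0674] [0.0104 0.0104]
ribs z70 [0.50271114 0.34389558 0.07      ] [0.50090788 0.34431488 0.07      ]
hub z79 [0.53410041 0.08137494 0.079     ] [0.53275641 0.08105408 0.079     ]
handle z129 [0.49552528 0.10873575 0.129     ] [0.49418866 0.11483826 0.129     ]
pad (78, 110) [0.57950846 0.36974304 0.07      ]
pad (185, 110) [0.57835048 0.30879604 0.07      ]
pad (70, 297) [0.47464893 0.37246583 0.07      ]
pad (170, 297) [0.47398563 0.31583202 0.07      ]
board edge [0.64899298 0.2015515  0.022     ]
board edge [0.41961371 0.21439434 0.022     ]
[ 0.19512286 -0.5139929   0.20496068] [-3.14061021e+00 -9.91163399e-05  3.62734825e-01]
```

Call:
jog_arm:
  motion:
    - [0,0,0,0,0,0.121,-1]
    - [0,0,0,0,0,0.121,-1]
    - [0,0,0,0,0,0.121,-1]
    - [0.016,-0.045,0,0,0,0,-1]
    - [0.016,-0.045,0,0,0,0,-1]
  squeeze: 20

```text
time_s: 0.6
ee_pos: [0.227, -0.423, 0.2045]
eef_rot: [-3.14, 0.001, -0.002]
force: [1.2, -0.4, 0.2]
grip_width: 0.0572
grip_force: 0.0
```

Call:
jog_arm:
  motion:
    - [0.016,-0.045,0,0,0,0,-1]
    - [0.016,-0.045,0,0,0,0,-1]
    - [0.016,-0.045,0,0,0,0,-1]
    - [0.016,-0.045,0,0,0,0,-1]
    - [0.016,-0.045,0,0,0,0,-1]

```text
time_s: 1.1
ee_pos: [0.3073, -0.1974, 0.2054]
eef_rot: [3.142, -0.0, -0.001]
force: [1.8, -0.9, -0.9]
grip_width: 0.0171
grip_force: 0.0
```

Call:
jog_arm:
  motion:
    - [0.016,-0.045,0,0,0,0,-1]
    - [0.016,-0.045,0,0,0,0,-1]
    - [0.016,-0.045,0,0,0,0,-1]
    - [0.016,-0.045,0,0,0,0,-1]
    - [0.016,-0.045,0,0,0,0,-1]

```text
time_s: 1.6
ee_pos: [0.3874, 0.0279, 0.2055]
eef_rot: [3.142, -0.0, -0.0]
force: [1.3, -0.8, 0.2]
grip_width: 0.0006
grip_force: 0.0
```

Call:
jog_arm:
  motion:
    - [0.016,-0.045,0,0,0,0,-1]
    - [0.016,-0.045,0,0,0,0,-1]
    - [0.016,-0.045,0,0,0,0,-1]
    - [0.016,-0.045,0,0,0,0,-1]
    - [0,0,0,0,0,0,-1]

```text
time_s: 2.1
ee_pos: [0.4517, 0.2096, 0.2045]
eef_rot: [-3.142, 0.001, 0.004]
force: [0.2, -0.5, -0.3]
grip_width: 0.0002
grip_force: 0.0
```

Call:
jog_arm:
  motion:
    - [0.016,-0.045,0,0,0,0,-1]
    - [0.016,-0.045,0,0,0,0,-1]
    - [0.017,-0.044,0,0,0,0,-1]
    - [0,0,0,0,0,0,-1]
    - [0,0,0,0,0,0,-1]

```text
time_s: 2.6
ee_pos: [0.5001, 0.3396, 0.2044]
eef_rot: [3.141, 0.002, 0.001]
force: [-0.2, -1.1, -1.2]
grip_width: 0.0006
grip_force: 0.0
```

Run:
```python
from h import *
m=ctrl.camera_model("wrist"); o=ctrl.get_obs(); im=save("wrist","pics/w1.png")
print(o["ee_pos"],m)
hsv=cv2.cvtColor(im,cv2.COLOR_RGB2HSV)
k=(((hsv[...,0]<6)|(hsv[...,0]>174))&(hsv[...,1]>150)&(hsv[...,2]>60)).astype(np.uint8)
n,l,s,c=cv2.connectedComponentsWithStats(k)
for i in range(1,n):
    if s[i,4]>200: print(s[i],c[i],onz(m,c[i],.065))
```

```text
[0.50008511 0.33956226 0.20444791] {'intrinsics': array([[315.68985932,   0.        , 255.3598676 ],
       [  0.        , 315.68985932, 193.33912601],
       [  0.        ,   0.        ,   1.        ]]), 'k1': -0.03385555711807922, 'rvec': array([-2.08777912,  2.08720497,  0.26260557]), 'tvec': array([0.3395987 , 0.45931124, 0.51312166])}
[ 222  103   60  108 6071] [251.28924395 154.61126668] [0.53106714 0.34393852 0.065     ]
```

View pics/w1.png

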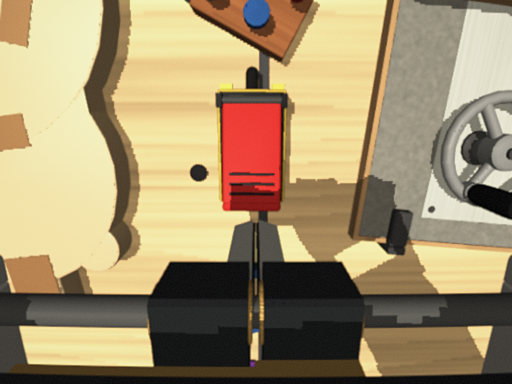

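The wrist view shows the red paddle straight ahead with its ribs around (252,183). The measured centreline is y=0.344, which matches the two-view estimate, so I go down.

Call:
jog_arm:
  motion:
    - [0.002,-0.004,0.04,0,0,0,-1]
    - [0,0,0.04,0,0,0,-1]
    - [0,0,0.035,0,0,0,-1]
    - [0,0,0,0,0,0,-1]
    - [0,0,0,0,0,0,-1]

```text
time_s: 3.15
ee_pos: [0.5028, 0.3431, 0.092]
eef_rot: [-3.141, -0.001, -0.001]
force: [-0.0, 0.8, 0.6]
grip_width: 0.0007
grip_force: 0.0
```

Call:
jog_arm:
  motion:
    - [0,0,0.01,0,0,0,-1]
    - [0,0,0.01,0,0,0,-1]
    - [0,0,0.008,0,0,0,-1]
    - [0,0,0.004,0,0,0,-1]
    - [0,0,0,0,0,0,-1]

```text
time_s: 3.65
ee_pos: [0.5021, 0.3439, 0.0582]
eef_rot: [3.141, 0.001, -0.0]
force: [-4.4, -0.8, 5.3]
grip_width: 0.0006
grip_force: 2.9
```

Call:
jog_arm:
  motion:
    - [0,0,0.002,0,0,0,-1]
    - [0,0,0.002,0,0,0,-1]
    - [0,0,0.002,0,0,0,-1]
    - [0,0,0,0,0,0,-1]

```text
time_s: 4.05
ee_pos: [0.5022, 0.344, 0.0536]
eef_rot: [-3.141, 0.0, 0.0]
force: [-8.0, -1.7, 12.7]
grip_width: 0.0005
grip_force: 6.4
```

Call:
jog_arm:
  motion:
    - [0,0,0.001,0,0,0,-1]
    - [0,0,0,0,0,0,-1]
    - [0,0,0,0,0,0,-1]

```text
time_s: 4.35
ee_pos: [0.5022, 0.344, 0.0533]
eef_rot: [-3.141, -0.0, 0.0]
force: [-11.0, -4.0, 21.0]
grip_width: 0.0005
grip_force: 10.4
```

Call:
jog_arm:
  motion:
    - [0,0,-0.05,0,0,0,-1]
    - [0,0,-0.05,0,0,0,-1]
    - [0,0,-0.05,0,0,0,-1]
    - [-0.01,0.046,0,0,0,0,1]
    - [-0.01,0.046,0,0,0,0,1]

```text
time_s: 4.85
ee_pos: [0.4824, 0.2513, 0.2026]
eef_rot: [-3.141, -0.003, 0.002]
force: [0.8, -1.0, -0.0]
grip_width: 0.0127
grip_force: 0.0
```

Call:
jog_arm:
  motion:
    - [-0.01,0.047,0,0,0,0,1]
    - [-0.01,0.047,0,0,0,0,1]
    - [-0.01,0.047,0,0,0,0,1]
    - [0,0,0,0,0,0,1]
    - [0,0,0,0,0,0,1]

```text
time_s: 5.35
ee_pos: [0.4526, 0.1102, 0.2018]
eef_rot: [-3.141, -0.001, -0.002]
force: [-0.0, 0.1, 0.5]
grip_width: 0.053
grip_force: 0.0
```

Run:
```python
from h import *
m=ctrl.camera_model("wrist"); o=ctrl.get_obs(); im=save("wrist","pics/w2.png")
print(o["ee_pos"],o["time_s"])
import pickle; pickle.dump(m,open("w2.pkl","wb"))
for p in[(.494,.110,.129),(.494,.11,.071),(.5335,.0815,.079)]:
    r=cv2.projectPoints(np.array([p]),np.array(m["rvec"]),np.array(m["tvec"]),np.array(m["intrinsics"]),np.array([m["k1"],0,0,0]))[0].ravel(); print(p,r)
```

```text
[0.45256844 0.11016928 0.20181596] 5.35
(0.494, 0.11, 0.129) [255.94122959 152.53670983]
(0.494, 0.11, 0.071) [255.86543247 145.36219718]
(0.5335, 0.0815, 0.079) [286.74580008 103.06438419]
```

View pics/w2.png

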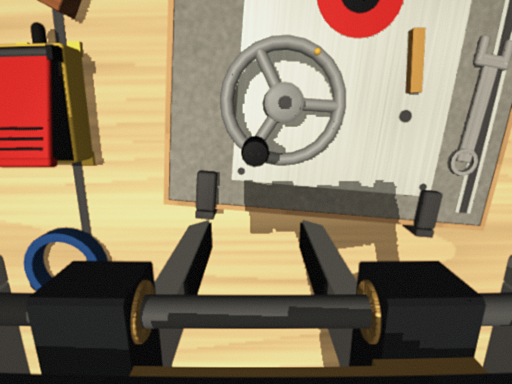

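The handle's top is at (255,151) and the hub at (285,101), both within 2 px of prediction. The handle is therefore at about (0.4945,0.111) and the axis at about (0.5345,0.082). I move over the handle, descend and close.

Call:
jog_arm:
  motion:
    - [0.042,-0.001,0,0,0,0,1]
    - [0,0,0.01,0,0,0,1]
    - [0,0,0.02,0,0,0,1]
    - [0,0,0.04,0,0,0,1]
    - [0,0,0.042,0,0,0,1]

```text
time_s: 5.9
ee_pos: [0.4944, 0.1131, 0.0883]
eef_rot: [-3.141, -0.001, 0.002]
force: [0.3, -0.0, -0.0]
grip_width: 0.094
grip_force: 0.0
```

Call:
jog_arm:
  motion:
    - [0,0,0,0,0,0,0.5]
    - [0,0,0,0,0,0,-1]
    - [0,0,0,0,0,0,-1]
    - [0,0,0,0,0,0,-1]
    - [0,0,0,0,0,0,-1]
  squeeze: 25

```text
time_s: 6.4
ee_pos: [0.4949, 0.1119, 0.0907]
eef_rot: [-3.141, -0.002, -0.0]
force: [-0.3, -0.7, 0.2]
grip_width: 0.0575
grip_force: 0.0
```

Call:
jog_arm:
  motion:
    - [0,0,0,0,0,0,-1]
    - [0,0,0,0,0,0,-1]
    - [0,0,0,0,0,0,-1]

```text
time_s: 6.7
ee_pos: [0.4944, 0.1117, 0.0896]
eef_rot: [-3.142, -0.0, -0.0]
force: [0.1, 0.5, 0.1]
grip_width: 0.0334
grip_force: 0.0
```

Call:
jog_arm:
  motion:
    - [0,0,0,0,0,0,-1]
    - [0,0,0,0,0,0,-1]
    - [0,0,0,0,0,0,-1]

```text
time_s: 7.0
ee_pos: [0.4944, 0.1117, 0.0895]
eef_rot: [3.141, -0.0, -0.0]
force: [0.3, -1.6, 0.8]
grip_width: 0.0231
grip_force: 25.0
```

Run:
```python
from h import *
o=ctrl.get_obs(); print(o["ee_pos"],o["grip_force"],o["grip_width"],o["force"])
c=np.array([.5345,.082]);p=o["ee_pos"][:2]-c;a=np.arctan2(p[1],p[0]);print(np.hypot(*p),np.degrees(a))
# anticlockwise 18deg steps, r=50, tool = (dx,-dy)
a=np.radians(144)
P=lambda k:.05*np.array([np.cos(a+k*np.pi/10),np.sin(a+k*np.pi/10)])
for k in range(20):
    d=P(k+1)-P(k); print(k,round(d[0],4),round(-d[1],4))
```

```text
[0.49435987 0.11165687 0.08946299] 25.000061094760895 0.023131751685780993 [ 0.26123896 -1.56381013  0.7692795 ]
0.049907511599335284 143.54177032314155
0 -0.0071 0.0139
1 -0.0024 0.0155
2 0.0024 0.0155
3 0.0071 0.0139
4 0.0111 0.0111
5 0.0139 0.0071
6 0.0155 0.0024
7 0.0155 -0.0024
8 0.0139 -0.0071
9 0.0111 -0.0111
10 0.0071 -0.0139
11 0.0024 -0.0155
12 -0.0024 -0.0155
13 -0.0071 -0.0139
14 -0.0111 -0.0111
15 -0.0139 -0.0071
16 -0.0155 -0.0024
17 -0.0155 0.0024
18 -0.0139 0.0071
19 -0.0111 0.0111
```

Call:
jog_arm:
  motion:
    - [-0.0071,0.0139,0,0,0,0,-1]
    - [-0.0024,0.0155,0,0,0,0,-1]
    - [0.0024,0.0155,0,0,0,0,-1]
    - [0.0071,0.0139,0,0,0,0,-1]
    - [0.0111,0.0111,0,0,0,0,-1]

```text
time_s: 7.5
ee_pos: [0.506, 0.0421, 0.0895]
eef_rot: [-3.139, -0.002, -0.001]
force: [12.7, 22.2, -8.3]
grip_width: 0.0231
grip_force: 25.0
```

Call:
jog_arm:
  motion:
    - [0.0144,0.0066,0,0,0,0,-1]
    - [0.0155,0.0024,0,0,0,0,-1]
    - [0.0155,-0.0024,0,0,0,0,-1]
    - [0.0139,-0.0071,0,0,0,0,-1]
    - [0.0111,-0.0111,0,0,0,0,-1]

```text
time_s: 8.0
ee_pos: [0.5758, 0.0532, 0.0894]
eef_rot: [-3.141, 0.002, -0.001]
force: [-11.0, 4.2, 6.9]
grip_width: 0.023
grip_force: 25.0
```

The stop angle is unknown, and running into the stop with a firm sideways grip would spike the force. I'll wind down by friction instead: shut fingertips pressed lightly on top of the handle, which simply slip at the stop. I'll re-grip the handle there.

Call:
jog_arm:
  motion:
    - [0,0,0,0,0,0,0.2]
    - [0,0,0,0,0,0,0.2]
    - [0,0,0,0,0,0,0.2]
    - [0,0,-0.025,0,0,0,0.2]
    - [0,0,-0.03,0,0,0,-1]

```text
time_s: 8.5
ee_pos: [0.5749, 0.0529, 0.1442]
eef_rot: [3.141, 0.002, -0.001]
force: [-0.7, -0.3, 0.1]
grip_width: 0.0498
grip_force: 0.0
```

Call:
jog_arm:
  motion:
    - [0,0,0,0,0,0,-1]
    - [0,0,0,0,0,0,-1]
    - [0,0,0,0,0,0,-1]
    - [0,0,0,0,0,0,-1]
    - [0,0,0,0,0,0,-1]

```text
time_s: 9.0
ee_pos: [0.5755, 0.0534, 0.1437]
eef_rot: [3.142, 0.001, -0.0]
force: [0.4, 0.8, 0.4]
grip_width: 0.0106
grip_force: 0.0
```

Call:
jog_arm:
  motion:
    - [0,0,0,0,0,0,-1]
    - [0,0,0.006,0,0,0,-1]
    - [0,0,0.006,0,0,0,-1]
    - [0,0,0.003,0,0,0,-1]
    - [0,0,0,0,0,0,-1]

```text
time_s: 9.5
ee_pos: [0.5756, 0.0534, 0.1289]
eef_rot: [3.142, 0.001, -0.0]
force: [-0.7, -1.1, -0.9]
grip_width: 0.0006
grip_force: 0.0
```

Call:
jog_arm:
  motion:
    - [0,0,0.001,0,0,0,-1]
    - [0,0,0,0,0,0,-1]

```text
time_s: 9.7
ee_pos: [0.5758, 0.0534, 0.1284]
eef_rot: [3.142, -0.0, -0.0]
force: [0.6, -0.0, 0.4]
grip_width: 0.0002
grip_force: 0.0
```

Call:
jog_arm:
  motion:
    - [0,0,0.0015,0,0,0,-1]
    - [0,0,0.001,0,0,0,-1]
    - [0,0,0,0,0,0,-1]

```text
time_s: 10.0
ee_pos: [0.5764, 0.0537, 0.128]
eef_rot: [-3.141, -0.003, -0.0]
force: [-4.9, 0.6, 17.0]
grip_width: 0.0008
grip_force: 8.5
```

Call:
jog_arm:
  motion:
    - [0.0071,-0.0139,0,0,0,0,-1]
    - [0.0024,-0.0155,0,0,0,0,-1]
    - [-0.0024,-0.0155,0,0,0,0,-1]
    - [-0.0071,-0.0139,0,0,0,0,-1]
    - [-0.0111,-0.0111,0,0,0,0,-1]

```text
time_s: 10.5
ee_pos: [0.564, 0.1242, 0.1256]
eef_rot: [-3.141, 0.0, -0.0]
force: [-0.3, -0.1, 0.5]
grip_width: 0.0005
grip_force: 0.0
```

Run:
```python
from h import *
m=ctrl.camera_model("wrist"); im=save("wrist","pics/w3.png");o=ctrl.get_obs();print(o["ee_pos"],o["force"])
for p in[(*o["ee_pos"][:2],.129),(.5351,.0824,.079)]:
    print(p,cv2.projectPoints(np.array([p]),np.array(m["rvec"]),np.array(m["tvec"]),np.array(m["intrinsics"]),np.array([m["k1"],0,0,0]))[0].ravel())
```

```text
[0.56244972 0.12550583 0.12557267] [-1.51930768  1.50433542 -0.65502995]
(np.float64(0.5624497169739269), np.float64(0.12550583410424476), 0.129) [253.81612942 240.3288854 ]
(0.5351, 0.0824, 0.079) [310.11791624 247.92518073]
```

View pics/w3.png

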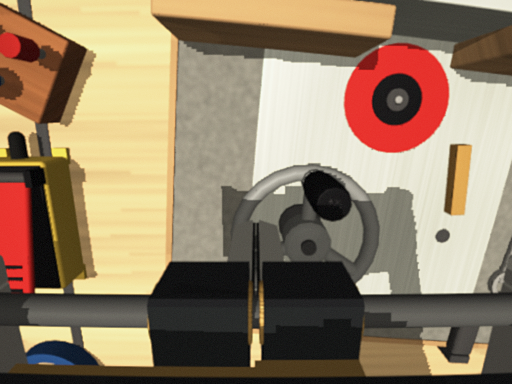

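The fingers slid off the handle. Its top is now at (330,200) in the wrist picture, so I'm checking whether it moved at all.

Run:
```python
from h import *
m=ctrl.camera_model("wrist")
for p in [(330,200)]:
    x=onz(m,p,.129);print(x, np.hypot(*(x[:2]-[.5351,.0824])),np.degrees(np.arctan2(x[1]-.0824,x[0]-.5351)))
x=onz(m,(308,248),.079);print(x)
o=ctrl.get_obs();print(o["ee_pos"],o["time_s"])
```

```text
[0.58585406 0.08290736 0.129     ] 0.050756598497196284 0.5727361282491883
[0.5334999  0.08530249 0.079     ]
[0.56244972 0.12550583 0.12557267] 10.55
```

Call:
jog_arm:
  motion:
    - [0,0,-0.02,0,0,0,0.4]
    - [0.022,0.042,0,0,0,0,0.4]
    - [0,0,0,0,0,0,0.4]
    - [0,0,0,0,0,0,0.4]
    - [0,0,0,0,0,0,0.4]

```text
time_s: 11.05
ee_pos: [0.5861, 0.0818, 0.1457]
eef_rot: [-3.141, 0.001, 0.0]
force: [-0.5, -0.4, -0.4]
grip_width: 0.0371
grip_force: 0.0
```

Call:
jog_arm:
  motion:
    - [0,0,0,0,0,0,0.4]
    - [0,0,0,0,0,0,0.4]
    - [0,0,0,0,0,0,0.4]

```text
time_s: 11.35
ee_pos: [0.5865, 0.0817, 0.1459]
eef_rot: [-3.142, 0.0, 0.0]
force: [0.3, -0.4, -0.3]
grip_width: 0.0609
grip_force: 0.0
```

Run:
```python
from h import *
m=ctrl.camera_model("wrist"); im=save("wrist","pics/w4.png");o=ctrl.get_obs();print(o["ee_pos"],o["grip_width"])
# dark blob near expected handle: project predicted spot
q=lambda p:cv2.projectPoints(np.array([p]),np.array(m["rvec"]),np.array(m["tvec"]),np.array(m["intrinsics"]),np.array([m["k1"],0,0,0]))[0].ravel()
print(q((.5855,.083,.129)),q((.5855,.083,.071)))
c=q((.5855,.083,.129)).astype(int)
cv2.imwrite("pics/w4c.png",cv2.resize(im[max(0,c[1]-80):c[1]+80,max(0,c[0]-80):c[0]+80,::-1],None,fx=3,fy=3))
```

```text
[0.58657031 0.08163175 0.14594643] 0.06419383226110727
[254.01361715 227.50413546] [254.32905365 203.06707268]
```

View pics/w4c.png

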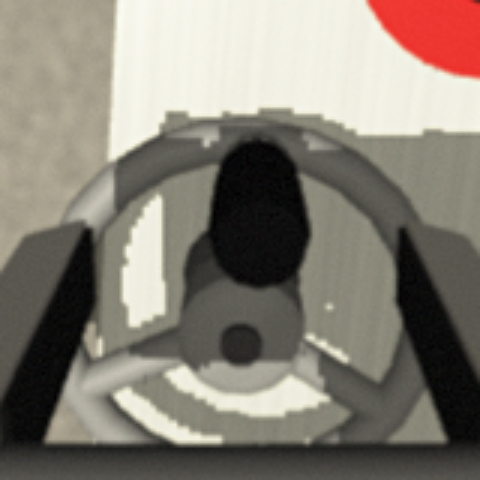

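The handle's top is at about crop (258,240), centred between the open fingers. I descend and grip.

Call:
jog_arm:
  motion:
    - [-0.001,0,0.03,0,0,0,0.4]
    - [0,0,0.026,0,0,0,-1]
    - [0,0,0,0,0,0,-1]
    - [0,0,0,0,0,0,-1]
    - [0,0,0,0,0,0,-1]

```text
time_s: 11.9
ee_pos: [0.5865, 0.0814, 0.0916]
eef_rot: [-3.141, -0.002, -0.0]
force: [0.9, 0.3, 0.4]
grip_width: 0.0375
grip_force: 0.0
```

Call:
jog_arm:
  motion:
    - [0,0,0,0,0,0,-1]
    - [0,0,0,0,0,0,-1]
    - [0,0,0,0,0,0,-1]

```text
time_s: 12.2
ee_pos: [0.5864, 0.0788, 0.0913]
eef_rot: [3.138, -0.002, -0.001]
force: [-0.9, -18.3, 5.2]
grip_width: 0.0232
grip_force: 25.0
```

Call:
jog_arm:
  motion:
    - [0,0,0,0,0,0,-1]
    - [0,0,0,0,0,0,-1]

```text
time_s: 12.4
ee_pos: [0.5864, 0.0788, 0.0913]
eef_rot: [3.138, -0.002, -0.001]
force: [-0.9, -17.7, 5.0]
grip_width: 0.0236
grip_force: 25.0
```

Call:
jog_arm:
  motion:
    - [0,-0.002,0,0,0,0,-1]
    - [0,0,0,0,0,0,-1]
    - [0,0,0,0,0,0,-1]

```text
time_s: 12.7
ee_pos: [0.5864, 0.0789, 0.0913]
eef_rot: [3.135, -0.001, -0.002]
force: [-1.8, -30.0, 4.3]
grip_width: 0.023
grip_force: 25.0
```

The stop is firm: 30 N tangential and no movement. I relieve the push first, then wind clockwise.

Call:
jog_arm:
  motion:
    - [0,0.004,0,0,0,0,-1]
    - [0,0,0,0,0,0,-1]

```text
time_s: 12.9
ee_pos: [0.5864, 0.0786, 0.0913]
eef_rot: [3.141, -0.002, -0.001]
force: [-0.2, -9.3, 6.5]
grip_width: 0.0233
grip_force: 25.0
```

Call:
jog_arm:
  motion:
    - [-0.0035,0.0165,0,0,0,0,-1]
    - [-0.0081,0.0134,0,0,0,0,-1]
    - [-0.0118,0.0103,0,0,0,0,-1]
    - [-0.0144,0.0061,0,0,0,0,-1]
    - [-0.0156,0.0014,0,0,0,0,-1]

```text
time_s: 13.4
ee_pos: [0.5327, 0.0328, 0.0912]
eef_rot: [-3.139, -0.003, -0.0]
force: [4.5, 23.4, 4.8]
grip_width: 0.0234
grip_force: 25.0
```

Call:
jog_arm:
  motion:
    - [-0.0152,-0.0045,0,0,0,0,-1]
    - [-0.0134,-0.0081,0,0,0,0,-1]
    - [-0.0103,-0.0118,0,0,0,0,-1]
    - [-0.0061,-0.0144,0,0,0,0,-1]
    - [-0.0014,-0.0156,0,0,0,0,-1]

```text
time_s: 13.9
ee_pos: [0.4864, 0.0865, 0.0913]
eef_rot: [3.141, -0.003, -0.0]
force: [11.9, -4.5, 0.9]
grip_width: 0.0233
grip_force: 25.0
```

Call:
jog_arm:
  motion:
    - [0.0035,-0.0152,0,0,0,0,-1]
    - [0.0081,-0.0134,0,0,0,0,-1]
    - [0.0118,-0.0103,0,0,0,0,-1]
    - [0.0144,-0.0061,0,0,0,0,-1]
    - [0.0156,-0.0014,0,0,0,0,-1]

```text
time_s: 14.4
ee_pos: [0.5401, 0.1331, 0.0912]
eef_rot: [3.141, -0.001, 0.001]
force: [-4.0, -13.4, 12.8]
grip_width: 0.0231
grip_force: 25.0
```

Call:
jog_arm:
  motion:
    - [0.0152,0.004,0,0,0,0,-1]
    - [0.0134,0.0081,0,0,0,0,-1]
    - [0.0103,0.0118,0,0,0,0,-1]
    - [0.0061,0.0144,0,0,0,0,-1]
    - [0.0014,0.0156,0,0,0,0,-1]

```text
time_s: 14.9
ee_pos: [0.5866, 0.079, 0.0912]
eef_rot: [-3.141, -0.002, 0.0]
force: [-9.5, 3.3, 14.0]
grip_width: 0.0232
grip_force: 25.0
```

Call:
jog_arm:
  motion:
    - [-0.0035,0.0152,0,0,0,0,-1]
    - [-0.0081,0.0134,0,0,0,0,-1]
    - [-0.0118,0.0103,0,0,0,0,-1]
    - [-0.0144,0.0061,0,0,0,0,-1]
    - [-0.0156,0.0014,0,0,0,0,-1]

```text
time_s: 15.4
ee_pos: [0.5328, 0.0329, 0.0912]
eef_rot: [-3.14, -0.003, -0.0]
force: [5.0, 18.3, 7.7]
grip_width: 0.023
grip_force: 25.0
```

Call:
jog_arm:
  motion:
    - [-0.0152,-0.004,0,0,0,0,-1]
    - [-0.0134,-0.0081,0,0,0,0,-1]
    - [-0.0103,-0.0118,0,0,0,0,-1]
    - [-0.0061,-0.0144,0,0,0,0,-1]
    - [-0.0014,-0.0156,0,0,0,0,-1]

```text
time_s: 15.9
ee_pos: [0.4865, 0.0866, 0.0913]
eef_rot: [3.141, -0.003, -0.0]
force: [12.3, -3.2, 1.5]
grip_width: 0.0232
grip_force: 25.0
```

Call:
jog_arm:
  motion:
    - [0.0035,-0.0152,0,0,0,0,-1]
    - [0.0081,-0.0134,0,0,0,0,-1]
    - [0.0118,-0.0103,0,0,0,0,-1]
    - [0.0144,-0.0061,0,0,0,0,-1]
    - [0.0156,-0.0014,0,0,0,0,-1]

```text
time_s: 16.4
ee_pos: [0.5401, 0.1331, 0.0912]
eef_rot: [3.141, -0.001, 0.001]
force: [-3.7, -13.7, 12.5]
grip_width: 0.0231
grip_force: 25.0
```

Call:
jog_arm:
  motion:
    - [0.0152,0.004,0,0,0,0,-1]
    - [0.0134,0.0081,0,0,0,0,-1]
    - [0.0103,0.0118,0,0,0,0,-1]
    - [0.0061,0.0144,0,0,0,0,-1]
    - [0.0014,0.0156,0,0,0,0,-1]

```text
time_s: 16.9
ee_pos: [0.5866, 0.079, 0.0912]
eef_rot: [-3.141, -0.002, 0.0]
force: [-9.2, 3.5, 12.8]
grip_width: 0.023
grip_force: 25.0
```

Call:
jog_arm:
  motion:
    - [0,0,0,0,0,0,-1]
    - [0,0,0,0,0,0,-1]
    - [0,0,0,0,0,0,-1]

```text
time_s: 17.2
ee_pos: [0.5864, 0.0785, 0.0913]
eef_rot: [3.141, -0.002, -0.0]
force: [0.3, -2.2, 7.5]
grip_width: 0.0234
grip_force: 25.0
```

Run:
```python
from h import *
o=ctrl.get_obs();print(o["ee_pos"],o["grip_force"],np.abs(o["joint_vel"]).max())
print(ctrl.hand_in())
```

```text
[0.58638803 0.07851794 0.09129466] 25.001387894153595 0.003349239268030294
the job is handed in; nothing more can be done
None
```

I pressed the paddle to its stop and released it, wound the lift down to its bottom stop and then up two full turns clockwise, and handed in with the handle gripped at 25 N and the wheel still; I did not check the paddle's return or the bystanders with a final picture, and the judge's result was not shown.

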